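Lever-lid reject bin on the radio repair bench

ROBOT

A 6-joint arm with a two-finger parallel gripper is mounted at the origin on the work surface. World frame = base frame: x ahead of the robot, y to its left, z up, the work surface at z = 0. Lengths are in m, angles in rad, forces in N, time in s.
With the tool pointing down it reaches from about 0.325 to 0.9 m from the base axis. Payload 3.5 kg.
Tool frame: the origin (TCP) lies at the very end of the fingers, on their centre line; the grasp point (between the pads) lies 19 mm behind it; z points along the fingers, y is the line along which they close (so a half turn about z gives the same grasp; the last joint's range is limited). The gripper opens to 85 mm and grips with 20 to 120 N. Pads are 22 mm wide; open, the fingers measure 114 mm over their backs; the gripper's body (76 mm by 85 mm) begins 54 mm behind the grasp point. The pads swing forward as they close: fully open they stand 13 mm farther back than shut.
Start: joints at [-1.355, 0.276, -0.026, 1.268, 0, 1.467], TCP at [0.196, -0.594, 0.231] pointing down, gripper open.
Joint ranges: [-3.12, 3.12], [-0.85, 1.88], [-1.08, 1.24], [-1.95, 2.15], [-1.57, 1.53], [-3.14, 3.14]. Speed limits (rad/s): [2.57, 2.57, 3.14, 3.14, 3.14, 3.14].

INTERFACE

Orientations are given as [roll, pitch, yaw] about the fixed x, y, z axes, in that order (R = Rz(yaw) Ry(pitch) Rx(roll)).
In Python, from rig import telemetry, optics, job gives the robot as it stands.
- The arm moves only by the shell command python3 -m crank 'ROWS' [FORCE]. ROWS is JSON, a list that holds one entry, the list of rows, each a list of 5 numbers: the shift along the tool's x, y, z in units of 40 mm (1.0 is 40 mm), then the turn about the tool's z in rad, then the finger opening in mm, from 0 to 85.4. In form: [[[tx, ty, tz, turn, claw], ...]]. A call has 1 to 8 rows; each row shifts and turns the commanded pose from where the row before left it, along the tool's axes as they then stand; what a row does not reach is not made up. A row lasts 1/8 s, in which the tool goes at most 62.5 mm and 10.7 degrees, less where a joint would pass 70% of its speed; a pose out of reach is approached as far as the arm can. A call is refused whole if a number of a shift passes 1 or a number of a turn 0.188, either way. A call with a gripper value outside its range is refused whole. The fingers move at their own pace and stop on an object; FORCE is the grip in N (left out, the last holds). Time passes only in rows, so rows that do not move let the fingers close. It gives the time, the measured TCP pose, the force, the opening and the grip force at its end, in the units of the state.
- telemetry.get_obs(): the state, without advancing time (a new reading comes with each control period).
- optics.snapshot(name): name is "scene" or "top" or "wrist"; returns a dict with "image" (420x560x3 uint8, red, green, blue), "depth" (420x560 float32, m along the optical axis (not along the pixel's ray), 0 where there is no reading), "fov_y" (degrees; the focal length in pixels is half the picture's height over the tangent of half this angle, whatever the lens; pixels are square), "cx", "cy" (the principal point, pixels), "pose" (4x4, takes a point from camera to world coordinates); the wrist camera has in their place "tool_from_camera" (4x4, takes a point from camera to tool coordinates, whose origin is the TCP and whose axes are the flange's). Camera axes: x right, y up, looking along -z (the intrinsics and any distortion apply to the point x, -y, -z); pixel columns grow to the right and rows downward; lengths in m; the calibration is good to about 2 mm. A picture is of the moment at which its call begins: read the wrist's pose just before it.
- job.finish_job(): hands the job in; it is judged then, once.
The state is a dict: "time": time; "q": joint angles; "joint_vel": joint speeds; "joint_torque": joint torques, N m; "ee_pos": TCP position; "orientation": TCP orientation; "wrist_force": force on the tool from outside, world axes, zero at the start; "ft_torque": the same for the moment, N m; "opening": opening from 0.0 (shut) to 1.0 (fully open); "grasp_force": force on a finger pad.
Only numpy, scipy, OpenCV 4.12 (cv2) and the standard library are available. Lean on these libraries where they do the work, as an engineer would, in place of code of your own. Each camera call takes 0.05 s, during which the arm holds its last target. There are 200 camera calls.

TASK

Drop the dud capacitor into the reject bin: press the bin's yellow lever pad all the way down with your fingertips so the lid swings up, and keep it down until the capacitor has rolled off the chute into the bin. Then let the pad come back up slowly under your fingers so that the lid is eased shut and never slams, and move clear. Do not touch the lid or the capacitor yourself, and leave the other things on the bench where they are.

Things in the scene. Friction and masses are not known exactly. Their poses are not given: they have to be found in the camera images.
- reject_bin: Fixed grey metal bin. Origin on the bench below the lever pad, z up. In its frame the box spans x +85 to +245, y -75 to +75 mm, 140 mm high, walls and floor 4 mm. A steel chute 80 mm wide (x centre +132) slopes down 15 degrees from y +192, z 122 mm to an opening in the box's +y wall at z 90 mm. The lever arm runs along the -y wall. Nothing stands above or within 80 mm of the pad's centre but the box.
- lever_pad (a point): Centre of the upper face of the yellow lever pad (50 mm along the bin's x, 60 mm along its y, 8 mm thick), 85 mm in front of (-x of) the box. 99 mm above the bench at rest, about 49 mm fully down; it moves almost straight down (under 5 mm sideways), tipping from 10 degrees up at its front to 10 degrees down.
- lever (a joint): Angle of the lever about its pivot, rad: 0 at rest (pad up), 0.36 at its stop (pad fully down, 50 mm lower; radius 139 mm). It is sprung: slow pressing takes about 4 to 9 N at the pad, fast pressing more, and the pad pushes back up when let go.
- lid_hinge (a joint): Angle of the lid about its hinge along the box's far top edge (bin x +245, z 142 mm), rad: 0 shut, 1.10 fully raised. Linked to the lever: lid angle = 3.06 x lever angle. Let go, it slams at several rad/s; eased, it should close well under 2 rad/s, i.e. the pad rising slower than about 50 mm/s.
- lid: The aluminium lid, 162 x 166 mm, 3 mm thick, at z 142 to 145 mm when shut; a flap 42 mm deep hangs from its +y edge and closes the chute's opening until the lid is about 0.45 rad open. Origin at the centre of its underside, 83 mm in front of the hinge. Not to be touched.
- capacitor: Dud capacitor: aluminium can with a blue sleeve, 32 mm diameter, 60 mm long, about 60 g, lying on the chute (axis along the bin's x) against the lid's side flap; origin at its centre, 115 mm above the bench at the start, under 50 mm once in the bin. It rolls in by itself within about a second when the lid is up. Not to be touched.
- solder_spool: White solder spool standing on its flange, 60 mm diameter, 40 mm high, on the bench on the bin's +y side in front of the chute. Origin at the centre of its underside. Bystander.
- transformer: Small dark transformer with a copper winding, 66 x 60 x 50 mm, on the bench on the pad's -y side. Origin at the centre of its underside. Bystander.
- screwdriver: Screwdriver with an orange handle, 170 mm long, lying on the bench on the bin's -y side, beside the box. Bystander.

How it is judged:
By the outcome, as a careful person would: the job done as asked, in the order asked, and still so for the second after the job is handed in, with the robot touching nothing.
It also fails if it takes over 42 s, if anything falls off the work surface, if the arm or the gripper's body presses on something with over 40 N, if the wrist force passes 120 N, or if a joint passes its speed limit or range.

## Working session

There is one attempt and no reset: what is moved stays moved. The work goes in short steps, Python scripts to look and compute and a shell command to move; the robot and the scene stay as the last step left them, time stands still between calls to the robot, and variables do not carry over. Pictures are saved under pics/ and viewed, at most 10 in all, crops included, and the job is handed in when it is done.

```bash
mkdir -p pics
cat > h.py <<'E'
import numpy as np, cv2
from rig import telemetry, optics, job
def snap(n):
    s=optics.snapshot(n); cv2.imwrite(f'pics/{n}_{np.random.randint(1e6)}.png' if 0 else f'pics/{n}.png',s['image'][:,:,::-1]); np.save(f'pics/{n}.npy',s,allow_pickle=True); return s
def world(s,u,v,d=None):
    f=s['image'].shape[0]/2/np.tan(np.radians(s['fov_y'])/2)
    if d is None: d=s['depth'][int(v),int(u)]
    p=np.array([(u-s['cx'])/f*d,-(v-s['cy'])/f*d,-d,1]); return (s['pose']@p)[:3]
E
python3 - <<'E'
from h import *
print(telemetry.get_obs())
for n in('scene','top'):
    s=snap(n); print({k:v for k,v in s.items() if k not in('image','depth')})
a=np.hstack([cv2.imread('pics/top.png')]); 
cv2.imwrite('pics/top1.png',a); cv2.imwrite('pics/scene1.png',cv2.imread('pics/scene.png'))
E
```

```text
{'time': 0.0, 'q': array([-1.35542448e+00,  2.77191465e-01, -2.78971976e-02,  1.26795939e+00,
        2.76700793e-05,  1.46739306e+00]), 'joint_vel': array([-9.46914980e-04, -2.07242095e-03,  1.94396876e-03, -8.36720219e-05,
       -2.10013385e-03,  1.72812698e-04]), 'joint_torque': array([-1.14336308e-03, -4.45510590e+01,  2.95201814e+01,  1.64201867e-02,
       -3.19710971e-04,  2.76156186e-06]), 'ee_pos': array([ 0.19570847, -0.59275906,  0.23011568]), 'orientation': array([-3.13935581e+00, -2.59943264e-04,  3.18774801e-01]), 'wrist_force': array([ 0.64926747, -0.90934174,  0.21921899]), 'ft_torque': array([-0.05253227, -0.0179432 ,  0.0163794 ]), 'grasp_force': 0.0, 'opening': 0.9954033726346508}
{'fov_y': 45.67638710755243, 'cx': 278.71473719570446, 'cy': 212.44406239523607, 'pose': array([[-0.77496151, -0.52188065,  0.35647616,  0.97298846],
       [ 0.63186681, -0.62784055,  0.45448937,  0.52553027],
       [-0.01337902,  0.57745722,  0.81631132,  0.95710917],
       [ 0.        ,  0.        ,  0.        ,  1.        ]])}
{'fov_y': 42.16533743137533, 'cx': 278.1519553046257, 'cy': 207.77376461807967, 'pose': array([[ 0.02546853,  0.98534293, -0.16867327,  0.381065  ],
       [-0.99956967,  0.02264414, -0.01864743,  0.03129933],
       [-0.01455465,  0.16907561,  0.98549561,  1.29081112],
       [ 0.        ,  0.        ,  0.        ,  1.        ]])}
```

View pics/top1.png

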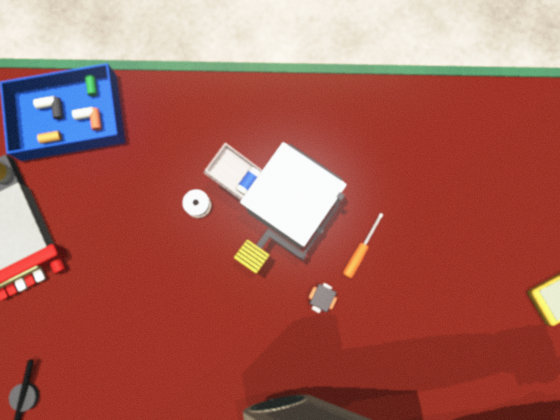

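View pics/scene1.png

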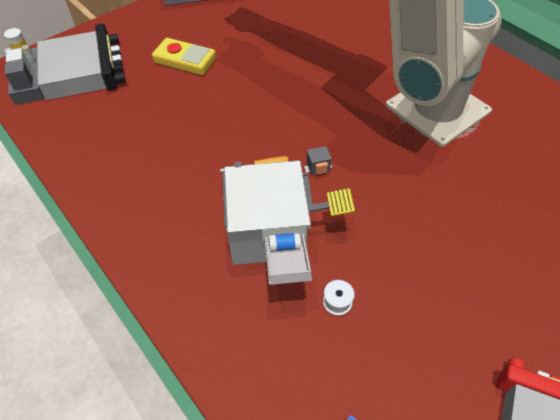

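The top view shows the pad at about (252,256), lid corners at (286,144), (345,187), (305,248) and (241,204), and the transformer at (323,298). In the scene view the pad is at (341,202).

Run:
```python
from h import *
for n,col in(('top',0),('scene',0)):
    s=np.load(f'pics/{n}.npy',allow_pickle=True).item()
    h=cv2.cvtColor(s['image'],cv2.COLOR_RGB2HSV); m=cv2.inRange(h,(22,120,60),(36,255,255))
    m=cv2.morphologyEx(m,cv2.MORPH_CLOSE,np.ones((7,7)))
    k,l,st,c=cv2.connectedComponentsWithStats(m)
    for i in range(1,k):
        if st[i,4]>150:
            vv,uu=np.where((l==i)&(s['depth']>0)); P=np.array([world(s,u,v) for u,v in zip(uu,vv)])
            P=P[(P[:,2]>.07)&(P[:,2]<.12)]
            if len(P)>50: print(n,c[i],st[i],P.mean(0),np.median(P,0),(P.max(0)+P.min(0))/2, cv2.minAreaRect((P[:,:2]*1000).astype(np.float32)))
    if n=='top':
        for u,v in((286,144),(345,187),(305,248),(241,204)):
            print('lid',world(s,u,v,)); 
        # lid by height
        vv,uu=np.where(s['depth']>0); 
        P=np.array([world(s,u,v) for u,v in zip(uu,vv) if 235<u<350 and 140<v<252]); P=P[(P[:,2]>.135)&(P[:,2]<.16)]
        print(cv2.minAreaRect((P[:,:2]*1000).astype(np.float32)),P.mean(0))
        print('transf',world(s,323,298),'spool',world(s,197,204))
```

```text
top [251.36102236 256.03674121] [234 240  35  33 626] [0.4770644  0.10946878 0.09959035] [0.47695272 0.10952941 0.09975754] [0.47707944 0.10959794 0.10026938] ((477.5837707519531, 109.69109344482422), (59.84518051147461, 49.52438735961914), 56.777069091796875)
lid [0.71860982 0.03948536 0.14440761]
lid [ 0.65718077 -0.10473866 -0.00266567]
lid [ 5.06662453e-01 -1.04421397e-02 -1.51564012e-04]
lid [0.60872761 0.14525856 0.00245655]
((630.6266479492188, 46.457427978515625), (248.9037628173828, 168.45175170898438), 56.56234359741211) [0.61146304 0.01999012 0.14518524]
transf [ 0.39032659 -0.05127605  0.0476561 ] spool [0.5994994  0.24466362 0.0413647 ]
scene [340.27060932 201.83870968] [327 189  28  27 558] [0.47986545 0.11002995 0.09902556] [0.47995824 0.10996954 0.09908087] [0.47815443 0.10888921 0.09740666] ((478.6107482910156, 108.92791748046875), (63.438316345214844, 49.81275177001953), 56.235801696777344)
```

```bash
python3 -m crank '[[[0,0,0,-0.168,0],[0,0,0,-0.168,0],[0,0,0,-0.168,0],[0,0,0,-0.168,0],[0.5,-0.1,0,0,0],[0.9,-0.19,0,0,0],[0.9,-0.19,0,0,0],[0.9,-0.19,0,0,0]]]' 30; python3 -m crank '[[[0.9,-0.19,0,0,0],[0.9,-0.19,0,0,0],[0.9,-0.19,0,0,0],[0.9,-0.19,0,0,0],[0.9,-0.19,0,0,0],[0.9,-0.19,0,0,0],[0.5,-0.1,0,0,0],[0,0,0,0,0]]]'
python3 - <<'E'
from h import *
o=telemetry.get_obs(); y=o['orientation'][2]; d=np.array([.478,.1095])-o['ee_pos'][:2]
print(o['time'],o['ee_pos'],o['orientation'],o['q'],'tx,ty units',(d@[np.cos(y),np.sin(y)])/.04,(d@[np.sin(y),-np.cos(y)])/.04)
E
```

```text
time: 1.1
ee_pos: [0.2441, -0.469, 0.2309]
orientation: [-3.141, -0.001, 0.988]
wrist_force: [1.0, -0.4, -0.2]
opening: -0.0
grasp_force: 0.0
time: 2.1
ee_pos: [0.3311, -0.2449, 0.2309]
orientation: [-3.141, -0.0, 0.992]
wrist_force: [0.4, 1.0, 1.4]
opening: -0.0
grasp_force: 0.0
2.1 [ 0.33106171 -0.24488105  0.23092508] [-3.14068570e+00 -3.39249837e-04  9.91550212e-01] [-7.94246891e-01 -1.08914336e-01 -4.49947881e-01  1.23072123e+00
  1.37941507e-04  1.35579533e+00] tx,ty units 9.42514642439755 -1.7754177302272216
```

```bash
python3 -m crank '[[[0.5,-0.1,0,0,0],[0.9,-0.17,0,0,0],[0.9,-0.17,0,0,0],[0.9,-0.17,0,0,0],[0.9,-0.17,0,0,0],[0.9,-0.17,0,0,0],[0.9,-0.17,0,0,0],[0.9,-0.17,0,0,0]]]'; python3 -m crank '[[[0.9,-0.17,0,0,0],[0.9,-0.17,0,0,0],[0.6,-0.12,0,0,0],[0.22,-0.04,0,0,0],[0,0,0,0,0],[0,0,0,0,0]]]'
python3 - <<'E'
from h import *
o=telemetry.get_obs(); y=o['orientation'][2]; d=np.array([.478,.1095])-o['ee_pos'][:2]
print(o['time'],o['ee_pos'],o['orientation'],'tx,ty units',(d@[np.cos(y),np.sin(y)])/.04,(d@[np.sin(y),-np.cos(y)])/.04)
s=snap('wrist');cv2.imwrite('pics/w1.png',s['image'][:,:,::-1])
E
```

```text
time: 3.1
ee_pos: [0.4375, 0.0092, 0.2312]
orientation: [3.141, 0.0, 0.988]
wrist_force: [0.2, -0.9, -0.8]
opening: -0.004
grasp_force: 0.0
time: 3.85
ee_pos: [0.4776, 0.1064, 0.2312]
orientation: [-3.141, 0.001, 0.989]
wrist_force: [1.0, -0.4, 0.3]
opening: -0.002
grasp_force: 0.0
3.85 [0.4776441  0.10635804 0.2311926 ] [-3.14139950e+00  6.89788644e-04  9.89368514e-01] tx,ty units 0.07052842632757036 -0.035705015558100246
```

View pics/w1.png

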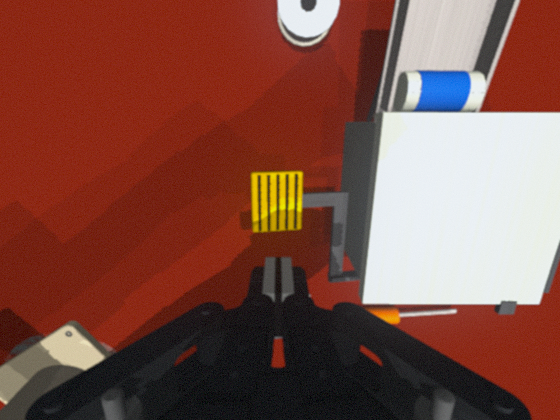

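The pad is centred at (277,201), in line with the fingertips at column 278, and the axes are aligned with the bin. The capacitor lies against the flap. Next I descend.

```bash
python3 -m crank '[[[0.07,-0.03,0.3,0,0],[0,0,0.6,0,0],[0,0,0.6,0,0],[0,0,0.6,0,0],[0,0,0.5,0,0],[0,0,0.2,0,0],[0,0,0,0,0],[0,0,0,0,0]]]'; python3 -m crank '[[[0,0,0.1,0,0],[0,0,0.1,0,0],[0,0,0.1,0,0],[0,0,0.1,0,0],[0,0,0.1,0,0],[0,0,0,0,0],[0,0,0,0,0]]]'
```

```text
time: 4.9
ee_pos: [0.4793, 0.1103, 0.1201]
orientation: [3.14, -0.001, 0.991]
wrist_force: [-0.4, 0.7, 0.7]
opening: -0.005
grasp_force: 0.0
time: 5.78
ee_pos: [0.4785, 0.1103, 0.0999]
orientation: [-3.141, 0.0, 0.991]
wrist_force: [-2.7, 0.6, 5.9]
opening: 0.003
grasp_force: 2.7
```

```bash
python3 -m crank '[[[0,0,0.15,0,0],[0,0,0.15,0,0],[0,0,0.15,0,0],[0,0,0.15,0,0],[0,0,0.15,0,0],[0,0,0.15,0,0],[0,0,0.15,0,0],[0,0,0,0,0]]]'; python3 -m crank '[[[0,0,0.07,0,0],[0,0,0.07,0,0],[0,0,0.06,0,0],[0,0,0,0,0]]]'
```

```text
time: 6.78
ee_pos: [0.4779, 0.1111, 0.0574]
orientation: [-3.139, -0.001, 0.991]
wrist_force: [-2.7, 2.3, 5.8]
opening: -0.001
grasp_force: 3.1
time: 7.28
ee_pos: [0.4786, 0.1106, 0.05]
orientation: [-3.141, -0.001, 0.991]
wrist_force: [-2.7, 1.4, 6.6]
opening: 0.0
grasp_force: 3.3
```

```bash
python3 -m crank '[[[0,0,0.04,0,0],[0,0,0.04,0,0],[0,0,0,0,0],[0,0,0,0,0],[0,0,0,0,0]]]'
python3 - <<'E'
from h import *
s=snap('scene');cv2.imwrite('pics/s2.png',cv2.resize(s['image'][120:320,180:400,::-1],None,fx=3,fy=3))
E
```

```text
time: 7.9
ee_pos: [0.479, 0.1105, 0.0487]
orientation: [3.141, -0.001, 0.991]
wrist_force: [-7.6, 0.5, 20.4]
opening: -0.001
grasp_force: 10.7
```

View pics/s2.png

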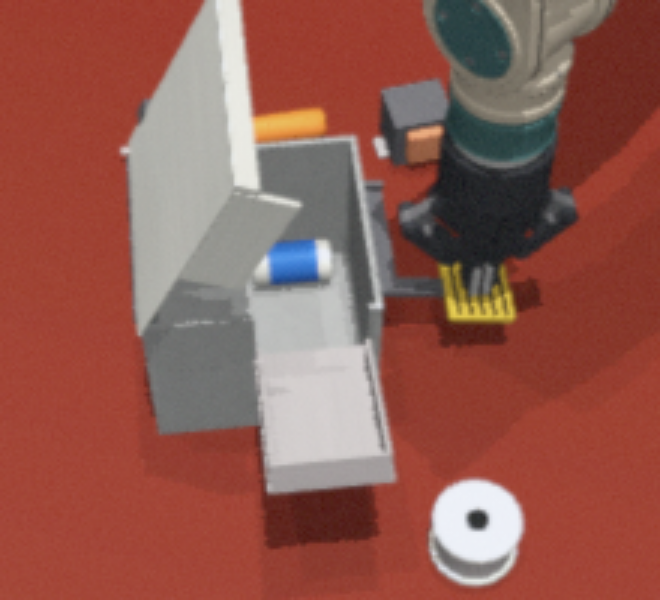

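The lever is at its stop (20 N). The lid is fully up, the chute is empty, and the capacitor is inside the bin at crop (293,262). I'll wait half a second and confirm its height.

```bash
python3 -m crank '[[[0,0,0,0,0],[0,0,0,0,0],[0,0,0,0,0],[0,0,0,0,0]]]'
python3 - <<'E'
from h import *
s=snap('scene'); h=cv2.cvtColor(s['image'],cv2.COLOR_RGB2HSV); m=cv2.inRange(h,(105,130,60),(122,255,255)); m[:190]=0;m[240:]=0;m[:,:255]=0;m[:,310:]=0
vv,uu=np.where(m>0); print(len(vv),uu.mean(),vv.mean()); print(np.median([world(s,u,v) for u,v in zip(uu,vv)],0))
E
```

```text
time: 8.45
ee_pos: [0.4789, 0.1105, 0.0487]
orientation: [3.141, -0.001, 0.991]
wrist_force: [-8.0, 0.4, 20.6]
opening: -0.002
grasp_force: 10.6
199 277.4824120603015 206.86934673366835
[ 0.56085712 -0.004267    0.03306886]
```

The capacitor is on the bin floor. Now I ease the pad up at about 19 mm/s.

```bash
R='[0,0,-0.06,0,0]'; python3 -m crank '[[[0,0,-0.05,0,0],[0,0,-0.06,0,0],[0,0,-0.06,0,0],[0,0,-0.06,0,0],[0,0,-0.06,0,0],[0,0,-0.06,0,0],[0,0,-0.06,0,0],[0,0,-0.06,0,0]]]'; python3 -m crank '[[[0,0,-0.06,0,0],[0,0,-0.06,0,0],[0,0,-0.06,0,0],[0,0,-0.06,0,0],[0,0,-0.06,0,0],[0,0,-0.06,0,0],[0,0,-0.06,0,0],[0,0,-0.06,0,0]]]'
```

```text
time: 9.5
ee_pos: [0.4781, 0.1106, 0.0649]
orientation: [-3.14, -0.0, 0.991]
wrist_force: [-3.3, 3.1, 5.5]
opening: 0.005
grasp_force: 3.0
time: 10.5
ee_pos: [0.4789, 0.11, 0.0845]
orientation: [3.141, 0.0, 0.991]
wrist_force: [-2.8, 1.2, 6.2]
opening: 0.0
grasp_force: 3.0
```

```bash
python3 -m crank '[[[0,0,-0.06,0,0],[0,0,-0.06,0,0],[0,0,-0.05,0,0],[0,0,-0.04,0,0],[0,0,-0.04,0,0],[0,0,-0.04,0,0],[0,0,-0.04,0,0],[0,0,0,0,0]]]'
```

```text
time: 11.5
ee_pos: [0.4806, 0.109, 0.0984]
orientation: [3.137, 0.001, 0.99]
wrist_force: [-1.2, -1.7, 6.0]
opening: -0.002
grasp_force: 3.2
```

```bash
python3 -m crank '[[[0,0,-0.04,0,0],[0,0,-0.04,0,0],[0,0,-0.04,0,0],[0,0,-0.04,0,0],[0,0,-0.04,0,0],[0,0,-0.04,0,0],[0,0,0,0,0],[0,0,0,0,0]]]'; python3 -m crank '[[[0,0,-0.2,0,0],[0,0,-0.5,0,0],[0,0,-0.6,0,0],[0,0,-0.6,0,0],[0,0,-0.6,0,0],[0,0,-0.4,0,0],[0,0,0,0,0],[0,0,0,0,0]]]'
python3 - <<'E'
from h import *
o=telemetry.get_obs();print(o['time'],o['ee_pos'],o['wrist_force'])
s=snap('scene');cv2.imwrite('pics/s3.png',cv2.resize(s['image'][120:320,180:400,::-1],None,fx=3,fy=3))
E
```

```text
time: 12.5
ee_pos: [0.4786, 0.1103, 0.1069]
orientation: [3.142, -0.0, 0.991]
wrist_force: [0.0, 0.3, 0.4]
opening: 0.0
grasp_force: 0.0
time: 13.5
ee_pos: [0.478, 0.1102, 0.2221]
orientation: [-3.14, 0.001, 0.991]
wrist_force: [-0.8, 0.2, -1.7]
opening: -0.004
grasp_force: 0.0
13.5 [0.47796781 0.11019053 0.22205405] [-0.83356342  0.16400642 -1.71739258]
```

View pics/s3.png

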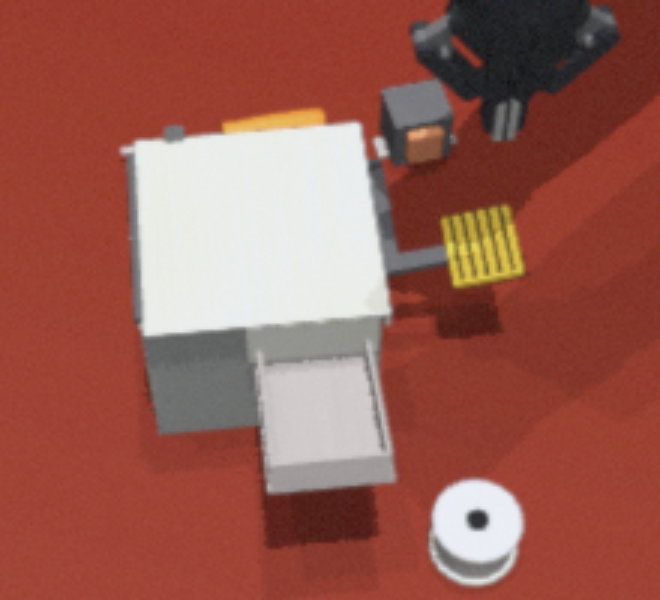

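The lid is shut, the pad is up at (483,245), the chute is empty, the bystanders haven't moved, and the gripper is clear.

```bash
python3 -m crank '[[[0,0,0,0,0],[0,0,0,0,0]]]'; python3 -c "
from rig import job; print(job.finish_job())"
```

```text
time: 13.8
ee_pos: [0.4782, 0.1102, 0.2222]
orientation: [-3.141, 0.001, 0.991]
wrist_force: [-0.0, -0.4, 0.1]
opening: -0.003
grasp_force: 0.0
the job is handed in; nothing more can be done
None
```

The capacitor is in the reject bin, the lid was eased shut with the pad rising at about 20 mm/s, the bystanders were not moved, and the job was handed in at 13.8 s with the arm clear.

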